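Dispense one cap and push it aside

ROBOT

A 6-joint arm with a two-finger parallel gripper is mounted at the origin on a cart in front of the work surface, level with it; the furniture and walls round the work are solid. World frame = base frame: x ahead of the robot, y to its left, z up, the work surface at z = 0. Lengths are in mm, angles in rad, forces in N, time in s.
With the tool pointing down it reaches from about 350 to 875 mm from the base axis. Payload 4.2 kg.
Tool frame: the origin (TCP) lies between the finger pads; the fingertips stand 25 mm ahead of it and the grasp point (between the pads) lies 6 mm ahead of it; z points along the fingers, y is the line along which they close (so a half turn about z gives the same grasp; the last joint's range is limited). The gripper opens to 85 mm and grips with 20 to 120 N. Pads are 22 mm wide; open, the fingers measure 114 mm over their backs; the gripper's body (76 mm by 85 mm) begins 54 mm behind the grasp point. The pads swing forward as they close: fully open they stand 13 mm farther back than shut.
Start: joints at [1.529, 0.385, 0.008, 0, -1.194, -0.259], TCP at [185.145, 596.926, 256.312] pointing down, gripper open.
Joint ranges: [-3.14, 3.14], [-1.21, 2.06], [-1.07, 1.41], [-3.16, 2.05], [-2.99, -0.16], [-3.1, 3.1]. Speed limits (rad/s): [2.79, 2.79, 3.14, 3.14, 3.14, 3.14].

INTERFACE

Orientations are given as a unit quaternion [x, y, z, w].
In Python, from bench import read_state, get_image, job_done gives the robot as it stands.
- The arm moves only by the tool play_rows, never from a script. Its argument "series" is a list of rows, each a list of 6 numbers: the shift along the world's x, y, z in mm, then the turn, a rotation vector about the world's x, y, z in units of 6 degrees (1.0 is 6 degrees). A call has 1 to 20 rows; each row shifts and turns the commanded pose from where the row before left it; what a row does not reach is not made up. A row lasts 1/12 s, in which the tool goes at most 41.7 mm and 7.16 degrees, less where a joint would pass 70% of its speed; a pose out of reach is approached as far as the arm can. A call is refused whole if a number of a shift passes 41.7 or a number of a turn 1, either way. A call with a gripper value outside its range is refused whole. "gripper" is the opening, from 0 (shut) to 1 (fully open), set as the call begins (left out, the last holds). The fingers move at their own pace and stop on an object; the grip force is fixed at half the most. Time passes only in rows, so rows that do not move let the fingers close. It gives the time, the measured TCP pose, the force, the opening and the grip force at its end, in the units of the state.
- read_state(): the state, without advancing time (a new reading comes with each control period).
- get_image(name): name is "side" or "top"; returns a dict with "image" (480x640x3 uint8, red, green, blue), "fx", "fy", "cx", "cy" (pixels), "eye" and "rotation" of the camera in the world. Camera axes: x right, y down, z forward; pixel columns grow to the right and rows downward; lengths in mm; the calibration is good to about 2 mm. A picture is of the moment at which its call begins. There is no depth.
- job_done(): hands the job in; it is judged then, once.
The state is a dict: "clock": time; "joints": joint angles; "joint_vel": joint speeds; "joint_efforts": joint torques, N m; "position": TCP position; "ee_rot": TCP orientation; "contact_force": force on the tool from outside, world axes, zero at the start; "wrist_torque": the same for the moment, N m; "gripper_width": finger opening in mm; "grasp_force": force on a finger pad.
Only numpy, scipy, OpenCV 4.12 (cv2) and the standard library are available. Lean on these libraries where they do the work, as an engineer would, in place of code of your own. Each camera call takes 0.05 s, during which the arm holds its last target. There are 200 camera calls.

TASK

Press the black plunger knob of the cap feeder all the way down once and let it spring fully back up, so that a single red cap comes out onto the deck at the front. Then push that cap sideways along the deck, without gripping or lifting it, until it rests inside the green square. Leave the other two red caps in the feeder's magazine and the things standing around where they are.

Things in the scene. Friction and masses are not known exactly. Their poses are not given: they have to be found in the camera images.
- feeder: fixed cap feeder on the worktop. Origin: on the magazine's vertical centre line, at worktop height; -x points out of the outlet (roughly to the robot), z up. Aluminium deck, top 8 mm over the worktop: x = -108 to -24 mm, y = -130 to 130 mm, with a lip 8 mm high above it along the front edge (x -107 to -101 mm). White drive housing behind: x = 25 to 103 mm, y = -27 to 27 mm, 60 mm high.
- magazine (a point): centre of the magazine's floor, 8 mm above the worktop, on the feeder's origin line; three caps stand here in a stack. The clear, open-topped magazine walls reach x = -28 to 26 mm, y = -28 to 28 mm (feeder frame) and 54 mm above the worktop.
- plunger (a joint): plunger travel: 0 up, 0.024 m fully down (hard stop). The spring resists with 2.5 N at the top, 8 N at the bottom, and brings it back up. A full press slides the lowest cap out under the front wall, its centre about 67 mm in front of the magazine's (a quick press may throw it on, at most to the lip); on the return the next cap drops. Another press would eject another cap.
- plunger_top (a point): centre of the top of the black knob (34 mm across), 63 mm behind the magazine centre and 98 mm above the worktop when up, 74 mm when down; it moves straight down when pressed from above
- cap_low: red ribbed plastic cap, a disc 36 mm across and 15 mm high, 20 g, loose; origin at the centre of its underside. At the start lowest in the magazine: the one that comes out.
- cap_mid: red ribbed plastic cap, a disc 36 mm across and 15 mm high, 20 g, loose; origin at the centre of its underside. At the start second in the stack; must stay in the magazine.
- cap_high: red ribbed plastic cap, a disc 36 mm across and 15 mm high, 20 g, loose; origin at the centre of its underside. At the start top of the stack; must stay in the magazine.
- green_square: the green square outline painted on the deck, 72 mm (x) by 70 mm (y), axes as the feeder; origin at its centre, at deck height, 64 mm in front of the magazine centre and 88 mm to its left or right (the sides swap from run to run).
- yellow_square: the yellow square outline painted on the deck, 72 mm (x) by 70 mm (y), axes as the feeder; origin at its centre, at deck height, 64 mm in front of the magazine centre and 88 mm to its left or right (the sides swap from run to run). Not the goal.
- jar: white jar with red lid, 45 mm across, 62 mm tall, a bystander to leave alone; origin at the centre of its underside
- small_beaker: small glass beaker, 52 mm across, 58 mm tall, a bystander to leave alone; origin at the centre of its underside
- weigh_bottle: glass weighing bottle with knob lid, 37 mm across, 52 mm tall, a bystander to leave alone; origin at the centre of its underside
- amber_bottle: amber drop bottle with white cap, 40 mm across, 81 mm tall, a bystander to leave alone; origin at the centre of its underside
- rubber_stopper: black rubber stopper lying on its side, about 28 mm, a bystander to leave alone; origin at the centre of its underside
Mind the look-alikes: they are no part of the job. Leave any blue look-alike of the cap_high alone.

How it is judged:
By the outcome, as a careful person would: the job done as asked, in the order asked, and still so for the second after the job is handed in, with the robot touching nothing.
It also fails if it takes over 48 s, if anything falls off the work surface, if the arm or the gripper's body presses on something with over 40 N, if the wrist force passes 120 N, or if a joint passes its speed limit or range.

## Working session

There is one attempt and no reset: what is moved stays moved. The work goes in short steps, Python scripts to look and compute and a tool call to move; the robot and the scene stay as the last step left them, time stands still between calls to the robot, and variables do not carry over. Pictures are saved under pics/ and viewed, at most 10 in all, crops included, and the job is handed in when it is done.

Besides the shell and the picture viewer there is one more tool, called after "Request:" by a JSON object that holds its "op" and its "data". play_rows: Moves the arm, as the interface text tells. Its arguments: {"type":"object","properties":{"series":{"type":"array","items":{"type":"array","items":{"type":"number"}}},"gripper":{"type":"number"}},"required":["series"]}

```bash
mkdir -p pics
cat > h.py <<'E'
import numpy as np, cv2
from bench import read_state, get_image, job_done
def snap(n,f):
    d=get_image(n); cv2.imwrite('pics/'+f,cv2.cvtColor(d['image'],cv2.COLOR_RGB2BGR)); return d
def ray(d,u,v,z):
    R=np.array(d['rotation']); e=np.array(d['eye'])
    r=R@np.array([(u-d['cx'])/d['fx'],(v-d['cy'])/d['fy'],1]); return e+r*(z-e[2])/r[2]
def proj(d,p):
    c=np.array(d['rotation']).T@(np.array(p)-np.array(d['eye'])); return d['fx']*c[0]/c[2]+d['cx'],d['fy']*c[1]/c[2]+d['cy']
E
python3 - <<'E'
from h import *
for n in('top','side'):
    d=snap(n,n+'0.png'); print(n,d['eye'],np.round(d['rotation'],3).tolist(),d['fx'],d['cx'],d['cy'])
s=read_state(); print(s)
E
```

```text
top [ 510.37140155  140.07221706 1164.10055751] [0.708, -0.706, 0.021, -0.006] 497.3771762867044 319.17712869151114 241.43296603328352
side [ 359.41036069 1038.31878793  727.69775953] [-0.086, 0.878, -0.468, 0.055] 496.8522520554455 319.68895210807295 243.2956962326716
{'clock': 0.1, 'joints': array([ 1.52859391e+00,  3.85507954e-01,  6.77646055e-03, -4.23999081e-04,
       -1.19400732e+00, -2.58603865e-01]), 'joint_vel': array([ 0.00025952, -0.00159501,  0.00170426,  0.0011603 ,  0.00200407,
        0.00017129]), 'joint_efforts': array([-1.07417254e-03, -3.93320632e+01,  1.88926649e+01,  4.19795215e+00,
       -2.63306443e-03,  4.93216604e-06]), 'position': array([185.0234154 , 596.49839795, 255.32094439]), 'ee_rot': array([ 9.88698548e-01, -1.49913970e-01, -9.10153525e-05,  9.86843968e-04]), 'contact_force': array([-0.06111172, -0.06379754, -0.05879895]), 'wrist_torque': array([-0.01566671,  0.05236366, -0.03032152]), 'grasp_force': 0.0, 'gripper_width': 85.29170730570335}
```

```bash
sed -i "s/np.array(d\['rotation'\])/Rotation.from_quat(d['rotation']).as_matrix()/; 1a from scipy.spatial.transform import Rotation" h.py; python3 -c "
from h import *
print(Rotation.from_quat(read_state()['ee_rot']).as_matrix().round(3))"
```

```text
[[ 0.955 -0.296 -0.   ]
 [-0.296 -0.955 -0.002]
 [ 0.     0.002 -1.   ]]
```

View pics/top0.png

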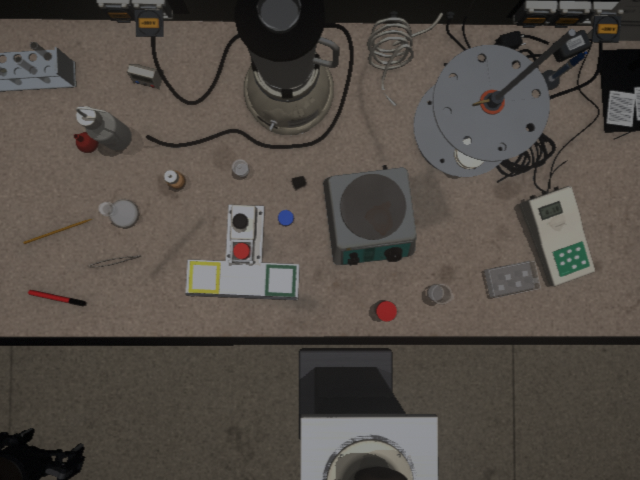

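View pics/side0.png

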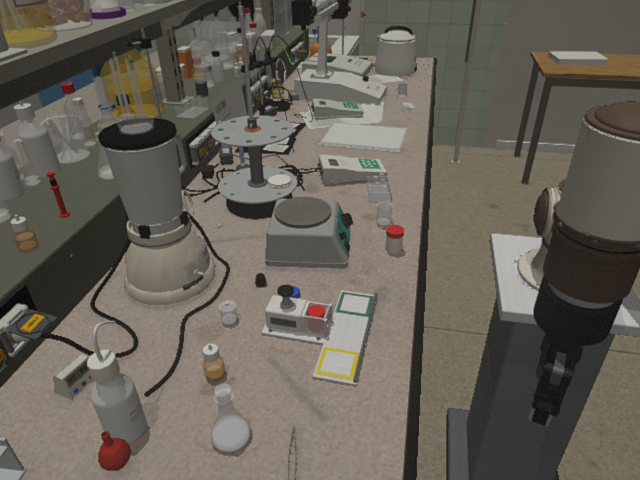

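Run:
```python
from h import *
d=get_image('top'); im=d['image']; hsv=cv2.cvtColor(im,cv2.COLOR_RGB2HSV)
C=im[190:310,175:315]
cv2.imwrite('pics/crop0.png',cv2.resize(cv2.cvtColor(C,cv2.COLOR_RGB2BGR),None,fx=5,fy=5,interpolation=cv2.INTER_CUBIC))
def blob(lo,hi,box,z,name):
    m=cv2.inRange(hsv,lo,hi); k=np.zeros_like(m); k[box[1]:box[3],box[0]:box[2]]=m[box[1]:box[3],box[0]:box[2]]
    p=np.argwhere(k)[:,::-1].astype(np.float32); r=cv2.minAreaRect(p)
    print(name,len(p),np.round(r[0],1),np.round(r[1],1),r[2],'->',ray(d,*r[0],z).round(1))
    return ray(d,*r[0],z)
y=blob((22,120,100),(35,255,255),(180,255,230,300),8,'yellow')
g=blob((55,90,20),(95,255,160),(255,255,305,300),8,'green')
c=blob((0,150,80),(8,255,255),(225,235,258,262),53,'cap')
k=blob((0,0,0),(180,255,45),(228,208,255,232),98,'knob')
b=blob((110,120,80),(130,255,255),(270,205,300,230),15,'blue')
u=(y-g);print(np.linalg.norm(u)); u/=np.linalg.norm(u); 
X=np.array([u[1],-u[0],0]); m=(y+g)/2; O=m+64*X; print('yaw',np.degrees(np.arctan2(X[1],X[0])),'O',O,'knob pred',O+63*X, 'd',c-O,)
for n,p,z in(('O',O,0),('knob',O+63*X,98),('capmid',O,53)): print(n,proj(d,[p[0],p[1],z]))
```

```text
yellow 301 [203.8 277. ] [29.6 30.9] 2.602562189102173 -> [472.7 381.4   8. ]
green 0 [0. 0.] [0. 0.] 0.0 -> [1118.3  863.5    8. ]
cap 197 [241.  250.5] [15. 14.] 90.0 -> [533.2 290.3  53. ]
knob 164 [239.5 221. ] [14. 13.] 90.0 -> [595.5 288.   98. ]
blue 177 [285. 217.] [14. 14.] 90.0 -> [611.8 194.6  15. ]
805.7528605871792
yaw 126.75129470419937 O [757.1648724  673.69291026   8.        ] knob pred [719.46928191 724.17104867   8.        ] d [-223.94196979 -383.39743455   45.        ]
O (np.float64(80.19074012506783), np.float64(154.53563917854072))
knob (np.float64(34.83439782040443), np.float64(162.0807543016382))
capmid (np.float64(69.28619827791982), np.float64(149.45140911826246))
```

View pics/crop0.png

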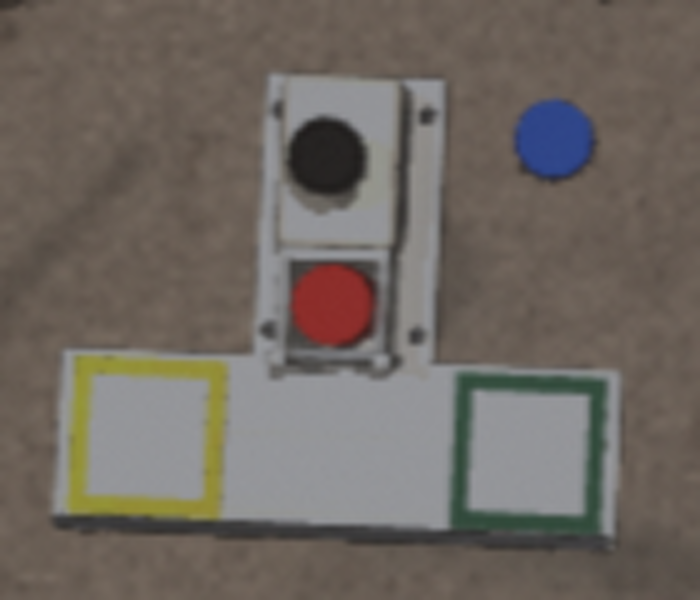

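The crop shows the black knob at about (240,221), red stack top at (241,250) in the clear magazine, yellow square at (204,277) and green square at (281,280). The look-alikes are the blue cap at (285,218) and the red jar lid at (386,311); the target is the stack in the magazine.

Run:
```python
from h import *
d=get_image('top'); im=d['image']; hsv=cv2.cvtColor(im,cv2.COLOR_RGB2HSV)
def blob(lo,hi,box,z,name):
    m=cv2.inRange(hsv,lo,hi); k=np.zeros_like(m); k[box[1]:box[3],box[0]:box[2]]=m[box[1]:box[3],box[0]:box[2]]
    p=np.argwhere(k)[:,::-1].astype(np.float32); r=cv2.minAreaRect(p)
    print(name,len(p),np.round(r[0],1),np.round(r[1],1),r[2],'->',ray(d,*r[0],z).round(1))
    return ray(d,*r[0],z)
y=blob((22,120,100),(35,255,255),(180,255,230,300),8,'yellow')
g=blob((50,70,20),(95,255,160),(262,260,300,300),8,'green')
u=(y-g);print(np.linalg.norm(u)); u/=np.linalg.norm(u)
X=np.array([u[1],-u[0],0]); m=(y+g)/2; O=m+64*X; K=O+63*X
print('X',X,'yaw',np.degrees(np.arctan2(X[1],X[0])),'O',O,'knob pred',K)
d2=get_image('side')
print('side knob/cap/green pred px',proj(d2,[K[0],K[1],98]),proj(d2,[O[0],O[1],53]),proj(d2,g))
for n,p,z in(('knob',K,98),('cap',O,53)): print(n,proj(d,[p[0],p[1],z]))
```

```text
yellow 299 [203.8 277. ] [29.5 30.9] 2.726310968399048 -> [472.6 381.4   8. ]
green 170 [280. 280.] [30. 28.] 90.0 -> [466.1 205.7   8. ]
175.75048197293134
X [ 0.9993194  -0.03688826  0.        ] yaw -2.1140213715282363 O [533.31719681 291.19847547   8.        ] knob pred [596.27431879 288.87451494   8.        ]
side knob/cap/green pred px (np.float64(285.3070898358264), np.float64(287.47915126049963)) (np.float64(316.0760023384168), np.float64(309.01089670455633)) (np.float64(354.407723640908), np.float64(302.84169728906636))
knob (np.float64(239.08197333827576), np.float64(220.62227675588665))
cap (np.float64(240.59362302506392), np.float64(250.45636729773972))
```

Request:
{"op": "play_rows", "data": {"gripper": 0, "series": [[27.4, -20.6, -6, 0, 0, -0.83], [27.4, -20.6, -6, 0, 0, -0.83], [27.4, -20.6, -6, 0, 0, -0.83], [27.4, -20.6, -6, 0, 0, -0.83], [27.4, -20.6, -6, 0, 0, -0.83], [27.4, -20.6, -6, 0, 0, -0.83], [27.4, -20.6, -6, 0, 0, -0.83], [27.4, -20.6, -6, 0, 0, -0.83], [27.4, -20.6, -6, 0, 0, -0.83], [27.4, -20.6, -6, 0, 0, -0.83], [27.4, -20.6, -6, 0, 0, -0.83], [27.4, -20.6, -6, 0, 0, -0.83], [27.4, -20.6, -6, 0, 0, -0.83], [27.4, -20.6, -6, 0, 0, -0.83], [27.4, -20.6, -6, 0, 0, -0.83], [0, 0, 0, 0, 0, 0], [0, 0, 0, 0, 0, 0]]}}

```text
clock: 1.67
position: [597.0, 286.2, 165.0]
ee_rot: [-0.694, 0.72, 0.0, -0.001]
contact_force: [-0.1, 0.7, -0.2]
gripper_width: -0.1
grasp_force: 0.0
```

Request:
{"op": "play_rows", "data": {"series": [[-0.5, 1.2, -10, 0, 0, 0], [-0.5, 1.2, -10, 0, 0, 0], [0, 0, -10, 0, 0, 0], [0, 0, -7, 0, 0, 0], [0, 0, 0, 0, 0, 0], [0, 0, 0, 0, 0, 0]]}}

```text
clock: 2.17
position: [594.5, 290.6, 128.5]
ee_rot: [-0.695, 0.719, -0.0, -0.001]
contact_force: [0.3, -0.8, 0.4]
gripper_width: 0.1
grasp_force: 0.0
```

Run:
```python
from h import *
o=[]
for n,(u,v) in (('top',(240,222)),('side',(292,290))):
    d=get_image(n); c=d['image'][v-40:v+40,u-50:u+50]
    o.append(cv2.resize(cv2.cvtColor(c,cv2.COLOR_RGB2BGR),None,fx=4,fy=4,interpolation=cv2.INTER_CUBIC))
cv2.imwrite('pics/near.png',np.hstack(o))
```

```text
(no output)
```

View pics/near.png

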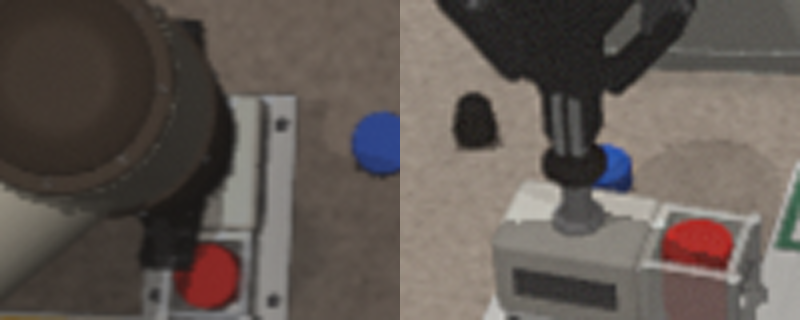

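The knob stands centred under the shut fingertips in both views. Pressing now.

Request:
{"op": "play_rows", "data": {"series": [[0.4, -0.4, -3, 0, 0, 0], [0.4, -0.4, -3, 0, 0, 0], [0.4, -0.4, -3, 0, 0, 0], [0, 0, -3, 0, 0, 0], [0, 0, -3, 0, 0, 0], [0, 0, -3, 0, 0, 0], [0, 0, -3, 0, 0, 0], [0, 0, -3, 0, 0, 0], [0, 0, -3, 0, 0, 0], [0, 0, 0, 0, 0, 0], [0, 0, 0, 0, 0, 0]]}}

```text
clock: 3.18
position: [596.6, 289.5, 103.3]
ee_rot: [-0.695, 0.719, -0.0, 0.001]
contact_force: [-1.9, 1.2, 6.9]
gripper_width: -0.1
grasp_force: 2.9
```

Request:
{"op": "play_rows", "data": {"series": [[0, 0, -2, 0, 0, 0], [0, 0, -2, 0, 0, 0], [0, 0, -1, 0, 0, 0], [0, 0, 0, 0, 0, 0], [0, 0, 0, 0, 0, 0]]}}

```text
clock: 3.6
position: [596.6, 289.5, 99.1]
ee_rot: [-0.695, 0.719, -0.0, 0.001]
contact_force: [-4.0, 0.8, 8.8]
gripper_width: -0.3
grasp_force: 4.2
```

Request:
{"op": "play_rows", "data": {"series": [[0, 0, -1, 0, 0, 0], [0, 0, -0.5, 0, 0, 0], [0, 0, 0, 0, 0, 0], [0, 0, 0, 0, 0, 0]]}}

```text
clock: 3.93
position: [596.6, 289.5, 99.0]
ee_rot: [-0.695, 0.719, -0.0, 0.001]
contact_force: [-5.2, -0.3, 13.9]
gripper_width: 0.0
grasp_force: 6.8
```

Hard stop reached (z holds at 99, force rises above the spring's 8 N). Letting it up.

Request:
{"op": "play_rows", "data": {"series": [[0, 0, 4, 0, 0, 0], [0, 0, 4, 0, 0, 0], [0, 0, 4, 0, 0, 0], [0, 0, 4, 0, 0, 0], [0, 0, 4, 0, 0, 0], [0, 0, 4, 0, 0, 0], [0, 0, 6, 0, 0, 0], [0, 0, 10, 0, 0, 0], [0, 0, 15, 0, 0, 0], [0, 20, 20, 0, 0, 0], [0, 30, 0, 0, 0, 0], [0, 35, 0, 0, 0, 0], [0, 35, 0, 0, 0, 0], [-20, 30, 0, 0, 0, 0], [-30, 10, 0, 0, 0, 0], [0, 0, 0, 0, 0, 0]]}}

```text
clock: 5.27
position: [542.0, 451.7, 170.2]
ee_rot: [-0.697, 0.717, 0.0, -0.001]
contact_force: [0.4, -1.1, -0.2]
gripper_width: 0.2
grasp_force: 0.0
```

Run:
```python
from h import *
o=[]
for n,(u,v) in (('top',(243,250)),('side',(330,310))):
    d=get_image(n); im=d['image']; c=im[v-60:v+60,u-65:u+65]
    o.append(cv2.resize(cv2.cvtColor(c,cv2.COLOR_RGB2BGR),None,fx=3,fy=3,interpolation=cv2.INTER_CUBIC))
    if n=='top':
        m=cv2.inRange(cv2.cvtColor(im,cv2.COLOR_RGB2HSV),(0,120,60),(8,255,255)); m[:, :170]=0; m[:,320:]=0
        k,l,s,ce=cv2.connectedComponentsWithStats(m)
        for i in range(1,k):
            if s[i,4]>30: print(s[i],ce[i].round(1),ray(d,*ce[i],23).round(1),ray(d,*ce[i],38).round(1))
cv2.imwrite('pics/out.png',np.hstack(o))
```

```text
[234 243  16  15 203] [241.8 250. ] [535.  292.5  23. ] [534.6 290.4  38. ]
[234 273  16  15 187] [241.3 280.1] [466.3 293.   23. ] [466.9 291.   38. ]
```

View pics/out.png

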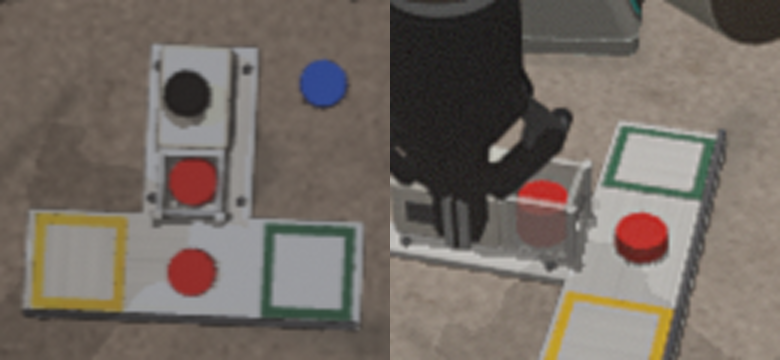

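Cap_low is out on the deck at top px (241,280) = (466,293), upright; two stay in the magazine and the knob is up. Next the fingers go down 20 mm apart on the cap's +y side, to cradle and push it.

Request:
{"op": "play_rows", "data": {"gripper": 0.235, "series": [[-12, -19, 0, 0, 0, 0], [-12, -19, -10, 0, 0, 0], [-12, -19, -15, 0, 0, 0], [-12, -19, -20, 0, 0, 0], [-12, -19, -20, 0, 0, 0], [-13, -18, -20, 0, 0, 0], [0, 0, -20, 0, 0, 0], [0, 0, -10, 0, 0, 0], [0, 0, 0, 0, 0, 0], [0, 0, 0, 0, 0, 0]]}}

```text
clock: 6.2
position: [474.6, 336.4, 56.1]
ee_rot: [-0.695, 0.719, -0.0, 0.0]
contact_force: [0.6, -0.6, 0.3]
gripper_width: 20.5
grasp_force: 0.0
```

Request:
{"op": "play_rows", "data": {"series": [[-3, 0, -5, 0, 0, 0], [-3, 0, -5, 0, 0, 0], [0, 0, -5, 0, 0, 0], [0, 0, -3, 0, 0, 0], [0, 0, 0, 0, 0, 0], [0, 0, 0, 0, 0, 0]]}}

```text
clock: 6.7
position: [467.3, 336.2, 37.6]
ee_rot: [-0.695, 0.719, -0.0, -0.0]
contact_force: [-0.1, 0.0, 0.8]
gripper_width: 20.1
grasp_force: 0.0
```

Run:
```python
from h import *
d=get_image('side'); c=d['image'][250:370,270:430]
cv2.imwrite('pics/pre.png',cv2.resize(cv2.cvtColor(c,cv2.COLOR_RGB2BGR),None,fx=4,fy=4,interpolation=cv2.INTER_CUBIC))
s=read_state(); print(s['position'],s['contact_force'])
```

```text
[467.45025688 336.32565312  37.87130718] [ 0.35869112  0.47263846 -0.22544118]
```

View pics/pre.png

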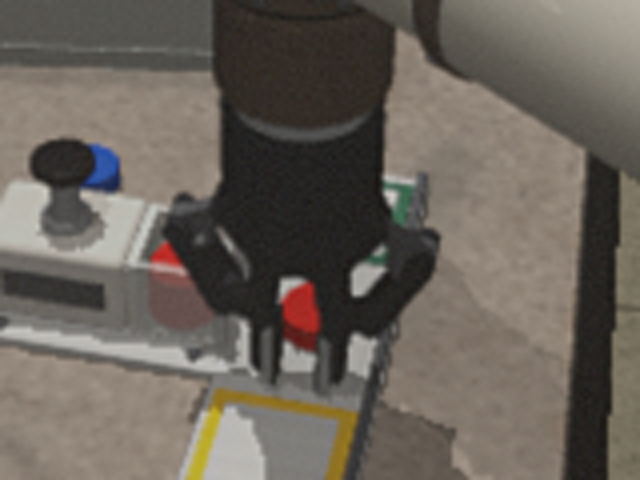

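Run:
```python
from h import *
d=get_image('side'); e=np.array(d['eye'])
for n,u,v in(('L knuckle top',185,205),('L knuckle low',220,300),('R knuckle',430,245),('tipL',265,380),('tipR',325,390)):
    a=ray(d,270+u/4,250+v/4,0)-e; print(n,(e+a*(336-e[1])/a[1]).round(), (e+a*(347-e[1])/a[1]).round())
```

```text
L knuckle top [522. 336. 113.] [520. 347. 123.]
L knuckle low [506. 336.  55.] [504. 347.  66.]
R knuckle [406. 336. 107.] [405. 347. 117.]
tipL [483. 336.   5.] [481. 347.  16.]
tipR [453. 336.   4.] [452. 347.  15.]
```

The linkage passes close to the magazine wall's top, so I narrow the fingers to about 12 mm, lift slightly and shift off by 3 mm.

Request:
{"op": "play_rows", "data": {"gripper": 0.14, "series": [[-1.5, 0, 1.2, 0, 0, 0], [-1.5, 0, 1.2, 0, 0, 0], [0, 0, 0, 0, 0, 0], [0, 0, 0, 0, 0, 0], [-0.1, -4, 0, 0, 0, 0], [-0.1, -4, 0, 0, 0, 0], [-0.1, -4, 0, 0, 0, 0], [-0.1, -4, 0, 0, 0, 0], [-0.1, -4, 0, 0, 0, 0], [-0.1, -4, 0, 0, 0, 0], [-0.1, -4, 0, 0, 0, 0], [0, 0, 0, 0, 0, 0]]}}

```text
clock: 7.8
position: [463.4, 307.2, 40.2]
ee_rot: [-0.695, 0.719, 0.0, -0.0]
contact_force: [-0.2, 0.5, -0.5]
gripper_width: 11.9
grasp_force: 0.0
```

Request:
{"op": "play_rows", "data": {"series": [[-0.1, -4, 0, 0, 0, 0], [-0.1, -4, 0, 0, 0, 0], [-0.1, -4, 0, 0, 0, 0], [-0.1, -4, 0, 0, 0, 0], [-0.1, -4, 0, 0, 0, 0], [-0.1, -4, 0, 0, 0, 0], [-0.1, -4, 0, 0, 0, 0], [-0.1, -4, 0, 0, 0, 0], [0, -4, 0, 0, 0, 0], [0, -4, 0, 0, 0, 0], [0, -4, 0, 0, 0, 0], [0, -4, 0, 0, 0, 0], [0, -4, 0, 0, 0, 0], [0, -4, 0, 0, 0, 0], [0, -4, 0, 0, 0, 0], [0, 0, 0, 0, 0, 0], [0, 0, 0, 0, 0, 0]]}}

```text
clock: 9.22
position: [462.8, 247.8, 40.2]
ee_rot: [-0.695, 0.719, -0.0, -0.0]
contact_force: [0.2, -0.4, -0.1]
gripper_width: 11.9
grasp_force: 0.0
```

Run:
```python
from h import *
o=[]
for n,(u,v) in (('top',(253,260)),('side',(345,305))):
    d=get_image(n); im=d['image']; c=im[v-50:v+50,u-65:u+65]
    o.append(cv2.resize(cv2.cvtColor(c,cv2.COLOR_RGB2BGR),None,fx=3,fy=3,interpolation=cv2.INTER_CUBIC))
    m=cv2.inRange(cv2.cvtColor(im,cv2.COLOR_RGB2HSV),(0,120,60),(8,255,255)); m[:, :170]=0; m[:,375:]=0; m[:200]=0
    k,l,s,ce=cv2.connectedComponentsWithStats(m)
    for i in range(1,k):
        if s[i,4]>15: print(n,s[i],ce[i].round(1),ray(d,*ce[i],23).round(1))
cv2.imwrite('pics/push.png',np.hstack(o))
```

```text
top [234 243  16  15 204] [241.8 250. ] [535.  292.5  23. ]
top [272 275  11  15 111] [277.3 281.7] [462.8 210.9  23. ]
side [351 298   7  15  78] [353.3 304.3] [465.5 228.1  23. ]
side [308 310  16   8  92] [316.1 313.4] [538.1 271.6  23. ]
```

View pics/push.png

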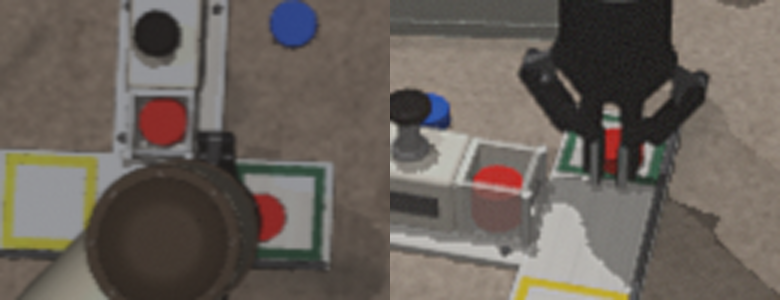

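The cap is cradled and partly inside the green square: its right edge is at top px 283, so its centre is about y = 217. About 12 mm more, then back off and up.

Request:
{"op": "play_rows", "data": {"series": [[0, -3, 0, 0, 0, 0], [0, -3, 0, 0, 0, 0], [0, -3, 0, 0, 0, 0], [0, -2, 0, 0, 0, 0], [0, -1, 0, 0, 0, 0], [0, 0, 0, 0, 0, 0], [0, 2, 0, 0, 0, 0], [0, 6, 0, 0, 0, 0], [0, 10, 0, 0, 0, 0], [0, 10, 4, 0, 0, 0], [0, 4, 15, 0, 0, 0], [0, 0, 30, 0, 0, 0], [0, 10, 35, 0, 0, 0], [0, 35, 30, 0, 0, 0], [0, 40, 10, 0, 0, 0], [0, 40, 0, 0, 0, 0], [0, 40, 0, 0, 0, 0], [0, 0, 0, 0, 0, 0], [0, 0, 0, 0, 0, 0]]}}

```text
clock: 10.9
position: [462.0, 432.6, 160.9]
ee_rot: [-0.696, 0.718, 0.0, 0.0]
contact_force: [-0.2, -0.9, -0.2]
gripper_width: 11.8
grasp_force: 0.0
```

Run:
```python
from h import *
o=[]
for n,(u,v) in (('top',(253,260)),('side',(330,305))):
    d=get_image(n); im=d['image']; c=im[v-50:v+50,u-65:u+65]
    o.append(cv2.resize(cv2.cvtColor(c,cv2.COLOR_RGB2BGR),None,fx=3,fy=3,interpolation=cv2.INTER_CUBIC))
    m=cv2.inRange(cv2.cvtColor(im,cv2.COLOR_RGB2HSV),(0,120,60),(8,255,255)); m[:, :170]=0; m[:,375:]=0; m[:200]=0
    k,l,s,ce=cv2.connectedComponentsWithStats(m)
    for i in range(1,k):
        if s[i,4]>15: print(n,s[i],ce[i].round(1),ray(d,*ce[i],23).round(1))
cv2.imwrite('pics/end.png',np.hstack(o))
```

```text
top [234 243  16  15 203] [241.8 250. ] [535.  292.5  23. ]
top [273 275  15  15 181] [279.7 282.1] [462.  205.5  23. ]
side [352 294  13  14  95] [357.6 300.5] [458.3 214.1  23. ]
side [308 310  16   8  73] [315.4 313.8] [539.2 273.1  23. ]
```

View pics/end.png

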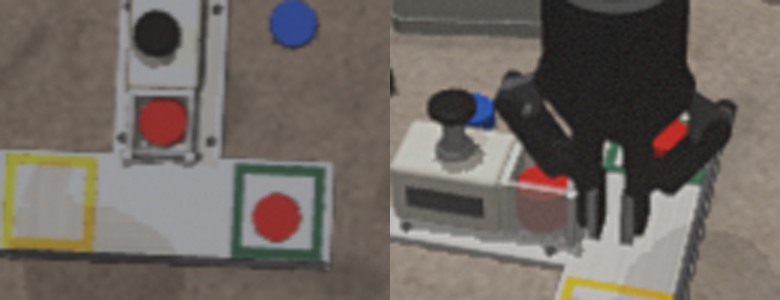

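The cap rests at (462, 205.5), fully inside the green square centred at (466, 206). The knob is up, the other two caps are in the magazine, and the arm is clear.

```bash
python3 -c "
from h import *
print(job_done())"
```

```text
the job is handed in; nothing more can be done
None
```

The job is handed in: one full press fed a single red cap, which I pushed along the deck to rest inside the green square, with the other two still in the magazine, at about 11 s of the 48 s allowed.

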